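# Tuck the gear case's tab under its lip

### The arm

A 6-joint arm with a two-finger parallel gripper is mounted at the origin on the work surface. World frame = base frame: x ahead of the robot, y to its left, z up, the work surface at z = 0. Lengths are in m, angles in rad, forces in N, time in s.
With the tool pointing down it reaches from about 0.3 to 0.775 m from the base axis. Payload 14.6 kg.
Tool frame: the origin (TCP) lies at the very end of the fingers, on their centre line; the grasp point (between the pads) lies 19 mm behind it; z points along the fingers, y is the line along which they close (so a half turn about z gives the same grasp; the last joint's range is limited). The gripper opens to 94 mm and grips with 3 to 60 N. Pads are 16 mm wide; open, the fingers measure 119 mm over their backs; the gripper's body (75 mm by 177 mm) begins 78 mm behind the grasp point.
Start: joints at [1.073, 0.3, 1.521, -0, 1.321, -0.067], TCP at [0.23, 0.5, 0.205] pointing down, gripper open.
Joint ranges: [-3.03, 3.03], [-0.79, 2.21], [0.23, 2.52], [-1.04, 4.18], [0, 3.07], [-2.55, 2.55]. Speed limits (rad/s): [2.22, 2.22, 2.57, 3.14, 3.14, 3.14].

### API

Orientations are given as [roll, pitch, yaw] about the fixed x, y, z axes, in that order (R = Rz(yaw) Ry(pitch) Rx(roll)).
In Python, from station import ctrl gives the robot as it stands.
- The arm moves only by the shell command python3 -m pendant 'ROWS' [OPENING] [FORCE]. ROWS is JSON, a list of rows, each a list of 2 entries, a list of its own where there are three numbers: the shift along the world's x, y, z in cm, then the turn about the world's z in rad. A call has 1 to 20 rows; each row shifts and turns the commanded pose from where the row before left it; what a row does not reach is not made up. A row lasts 1/12 s, in which the tool goes at most 41.7 mm and 7.16 degrees, less where a joint would pass 70% of its speed; a pose out of reach is approached as far as the arm can. A call is refused whole if a number of a shift passes 4.17 or a number of a turn 0.125, either way. A call with a gripper value outside its range is refused whole. OPENING is the opening, from 0 (shut) to 1 (fully open), set as the call begins (- or left out, the last holds). The fingers move at their own pace and stop on an object; FORCE is the grip in N (left out, the last holds). Time passes only in rows, so rows that do not move let the fingers close. It gives the time, the measured TCP pose, the force, the opening and the grip force at its end, in the units of the state.
- ctrl.get_obs(): the state, without advancing time (a new reading comes with each control period).
- ctrl.camera(name): name is "scene" or "top"; returns a dict with "color" (420x560x3 uint8, red, green, blue), "intrinsics" (3x3 intrinsics, pixels), "camera_from_world" (4x4, takes a point from world to camera coordinates). Camera axes: x right, y down, z forward; pixel columns grow to the right and rows downward; lengths in m; the calibration is good to about 2 mm. A picture is of the moment at which its call begins. There is no depth.
- ctrl.hand_in(): hands the job in; it is judged then, once.
The state is a dict: "time_s": time; "qpos": joint angles; "joint_vel": joint speeds; "tau": joint torques, N m; "ee_pos": TCP position; "eef_rot": TCP orientation; "force": force on the tool from outside, world axes, zero at the start; "moment": the same for the moment, N m; "grip_width": finger opening in m; "grip_force": force on a finger pad.
Only numpy, scipy, OpenCV 4.12 (cv2) and the standard library are available. Lean on these libraries where they do the work, as an engineer would, in place of code of your own. Each camera call takes 0.05 s, during which the arm holds its last target. There are 200 camera calls.

### The job

The little beech case of gears on the low tier stands open. Using only light touches of the fingertips, fold its springy hinged tab down flat over the case and then push it, by the raised rib, fully home beneath the metal lip, so that it stays shut when let go. Pinch and lift nothing, and leave the cube, spinner, ball and gear puzzle where they are.

Things in the scene. Friction and masses are not known exactly. Their poses are not given: they have to be found in the camera images.
- case: open beech tray, 130 (its x) by 140 (its y) by 40 mm high, fixed on the low white tier (tier top 30 mm above the work surface). Origin: centre of its underside. Its +y end carries the tab's hinge, its -y end the lip; z up. The hinge pin runs along the case's x in slots in two low cheeks (8 mm thick at x = +-61 mm, y 33 to 67 mm, up to 49 mm high). Two green gears lie inside.
- tab (a joint): angle of the grey tab about the hinge pin: 0 lying flat over the case, 1.57 standing upright, more leaning back beyond the hinge (at most 2.3). The tab is a plate 100 wide, 98 long from the hinge pin, 4 mm thick. A light spring (0.05 N m/rad, at rest near 1.75 rad) lifts it to about 0.9 rad if it is let go untucked; under 2 N at the rib folds it. It keeps its start angle by hinge friction.
- tab_slide (a joint): how far the tab with its hinge pin has slid in the slots towards the lip (the case's -y), in m: 0 back, 0.018 fully home. It starts near 0; moving it takes about 5 N and it stays where left. The tab must be flat to pass under the lip; with the slide at 0 the flat tab's edge is 6 mm short of the lip, fully home it is 12 mm beneath it.
- hinge_line (a point): middle of the hinge pin when the slide is 0, at (0, 56, 42) mm in the case's frame; does not move with the slide
- tab_edge (a point): middle of the tab's free edge, 98 mm from the hinge pin, half-way through its thickness; moves with the tab
- tab_rib (a point): a rib on the tab's outer face (the upper face when flat): 70 mm long along the hinge direction, 5 mm thick, standing 8 mm out of the face. This point is the foot of the rib's side that looks to the hinge, 79 mm from the hinge pin; that side is the one to push. Its axes are the tab's own: when flat, those of the case, y pointing from lip to hinge, z out of the face.
- lip_edge (a point): middle of the lower edge of the aluminium lip that looks to the hinge, at (0, -48, 47.5) mm in the case's frame. The lip is a fixed plate 100 mm wide, 28 mm deep, 3 mm thick; 3.5 mm lie between it and the flat tab's upper face (44 mm above the case's underside)
- cube: bystander: beech worry cube, 40 mm, loose on the low tier at the -x side of the case; origin at the centre of its underside
- spinner: bystander: black three-lobed fidget spinner, 74 mm across, 10 mm high, loose on the low tier at the +x side of the case; origin at the centre of its underside
- ball: bystander: orange nubby ball 60 mm across, loose on the middle tier (80 mm high, from y = 0.20 to 0.33); origin at its lowest point
- gear_puzzle: bystander: green gear puzzle, 90 by 75 by 23 mm, loose on the middle tier; origin at the centre of its underside

How it is judged:
By the outcome, as a careful person would: the job done as asked, in the order asked, and still so for the second after the job is handed in, with the robot touching nothing.
It also fails if it takes over 35 s, if anything falls off the work surface, if the arm or the gripper's body presses on something with over 40 N, if the wrist force passes 120 N, or if a joint passes its speed limit or range.

## Working session

There is one attempt and no reset: what is moved stays moved. The work goes in short steps, Python scripts to look and compute and a shell command to move; the robot and the scene stay as the last step left them, time stands still between calls to the robot, and variables do not carry over. Pictures are saved under pics/ and viewed, at most 10 in all, crops included, and the job is handed in when it is done.

```bash
mkdir -p pics; cat > h.py <<'E'
from station import ctrl
import numpy as np, cv2
def snap(n,f):
    c=ctrl.camera(n); cv2.imwrite('pics/'+f,c['color'][:,:,::-1]); return c
def ray(c,u,v):
    T=np.array(c['camera_from_world']);K=np.array(c['intrinsics'])
    d=T[:3,:3].T@np.linalg.solve(K,[u,v,1.]); o=-T[:3,:3].T@T[:3,3]; return o,d
def onz(c,u,v,z):
    o,d=ray(c,u,v); return o+d*(z-o[2])/d[2]
def proj(c,p):
    T=np.array(c['camera_from_world']);K=np.array(c['intrinsics'])
    q=K@(T[:3,:3]@np.array(p)+T[:3,3]); return q[:2]/q[2]
E
python3 - <<'E'
from h import *
import pickle
a=snap('top','t0.png');b=snap('scene','s0.png')
pickle.dump((a,b),open('c0.pkl','wb'))
for c in(a,b): print(ray(c,280,210)[0])
print(ctrl.get_obs())
E
```

```text
[0.48731317 0.06188939 0.95211229]
[1.02683355 0.26310001 0.92854092]
{'time_s': 0.1, 'qpos': array([ 1.07337499e+00,  3.00389773e-01,  1.52151498e+00, -2.74316074e-05,
        1.32071119e+00, -6.66052005e-02]), 'joint_vel': array([-0.00011384,  0.0016568 , -0.00112833,  0.00026179,  0.00266771,
        0.0012716 ]), 'tau': array([-1.08309981e-03, -5.32653451e+01, -3.53278756e+01,  7.08542042e-02,
        2.35173589e-02, -2.73490951e-05]), 'ee_pos': array([0.22958509, 0.49952921, 0.20495891]), 'eef_rot': array([-3.14056987e+00, -4.15933735e-05,  2.71078330e+00]), 'force': array([-0.60776794, -0.11595657,  0.35255236]), 'moment': array([ 0.01231121, -0.01931586,  0.01089101]), 'grip_force': 0.0, 'grip_width': 0.09389663926427572}
```

View pics/t0.png

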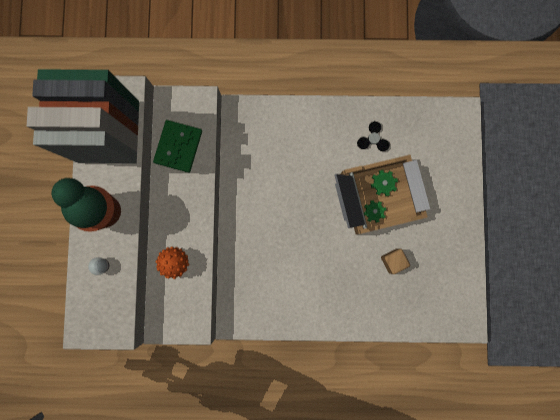

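View pics/s0.png

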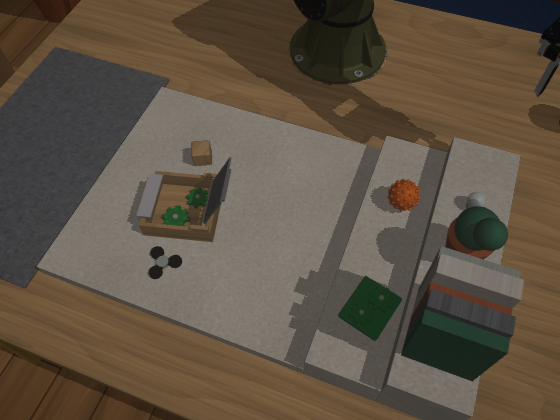

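The top view shows the case at about (385,196), with its lip to the right (-y) at (417,186) and the dark tab leaning over the hinge at (350,201). The spinner is at (374,137) and the cube at (396,261). I'll zoom in for the corners.

```bash
python3 - <<'E'
from h import *
t=cv2.imread('pics/t0.png')[145:245,325:440];s=cv2.imread('pics/s0.png')[150:250,130:240]
f=lambda i:cv2.resize(i,(560,500),interpolation=cv2.INTER_CUBIC)[:, :]
t=cv2.resize(t,None,fx=3.4,fy=3.4,interpolation=2);s=cv2.resize(s,None,fx=3.4,fy=3.4,interpolation=2)
cv2.imwrite('pics/z.png',np.clip(np.hstack([t,s])*1.6,0,255).astype('uint8'))
E
```

```text
(no output)
```

View pics/z.png

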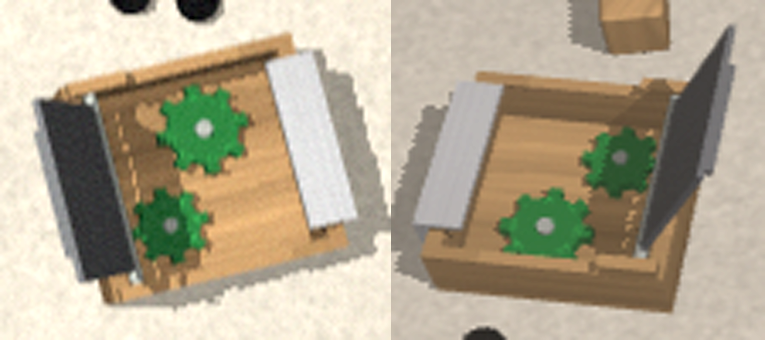

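The zoom shows the lip corners in both views, and the tab's free edge from (38,100) to (82,280) on the left side, with the rib as a grey strip on its outer face.

```bash
python3 - <<'E'
from h import *
import pickle
a,b=pickle.load(open('c0.pkl','rb'))
T=lambda p:(np.array(p)+.5)/3.4+[325,145]-.5
S=lambda p:(np.array(p)-[391-.5,-.5])/3.4+[130,150]-.5
L=np.array([onz(a,*T(p),.0805) for p in[(266,61),(311,51),(356,217),(312,229)]])
M=np.array([onz(b,*S(p),.0805) for p in[(457,82),(503,84),(466,230),(414,224)]])
for n,l in(('top',L),('scene',M)): print(n,l.round(4).tolist(),l.mean(0).round(4))
l=L
e=(l[0]-l[3]+l[1]-l[2])/2; th=np.arctan2(e[1],e[0]); print('x axis yaw',th,np.linalg.norm(e))
d=M[0]-M[3]+M[1]-M[2];print('scene axis',np.arctan2(d[1],d[0]))
X=np.array([np.cos(th),np.sin(th),0]);Y=np.array([-X[1],X[0],0])
c=(l.mean(0)*.5+M.mean(0)*.5); C=c+Y*.062; C[2]=.03; print('case',C)
for s in(1,-1):
  print([ (proj(a,C+s*X*.065+y*Y+[0,0,.04])-[325,145])*3.4 for y in(.07,-.07)])
H=C+Y*.056+[0,0,.042]
for ang in np.arange(1.6,2.31,.1):
  E=H+.098*(-Y*np.cos(ang)+np.array([0,0,np.sin(ang)]))
  print(round(ang,2),[((proj(a,E+s*.05*X)-[325,145])*3.4).round().tolist() for s in(1,-1)],[((proj(b,E+s*.05*X)-[130,150])*3.4+[391,0]).round().tolist() for s in(1,-1)])
E
```

```text
top [[0.6568, -0.1713, 0.0805], [0.6629, -0.1975, 0.0805], [0.5663, -0.2218, 0.0805], [0.5591, -0.1964, 0.0805]] [ 0.6113 -0.1967  0.0805]
scene [[0.5664, -0.2213, 0.0805], [0.558, -0.1948, 0.0805], [0.6551, -0.1663, 0.0805], [0.662, -0.1959, 0.0805]] [ 0.6104 -0.1946  0.0805]
x axis yaw 0.24838564584472064 0.10022246025032992
scene axis -2.869156571922929
case [ 0.59558881 -0.13555956  0.03      ]
[array([56.56405806, 87.01875248]), array([287.02058118,  31.59815622])]
[array([112.01266661, 302.37044093]), array([345.42210525, 245.64678014])]
1.6 [[109.0, 77.0], [158.0, 263.0]] [[619.0, 160.0], [657.0, 7.0]]
1.7 [[91.0, 81.0], [139.0, 268.0]] [[638.0, 163.0], [675.0, 10.0]]
1.8 [[72.0, 86.0], [120.0, 272.0]] [[656.0, 166.0], [692.0, 13.0]]
1.9 [[54.0, 91.0], [102.0, 277.0]] [[675.0, 171.0], [710.0, 18.0]]
2.0 [[37.0, 97.0], [84.0, 281.0]] [[693.0, 176.0], [727.0, 23.0]]
2.1 [[20.0, 102.0], [66.0, 285.0]] [[711.0, 182.0], [743.0, 30.0]]
2.2 [[4.0, 107.0], [50.0, 290.0]] [[727.0, 189.0], [759.0, 37.0]]
2.3 [[-11.0, 112.0], [35.0, 293.0]] [[743.0, 197.0], [773.0, 45.0]]
```

The case is at about (0.5955, -0.1355) with yaw 0.255, and the tab is at about 2.0 rad. I'll approach behind the tab with the fingers shut.

```bash
python3 -m pendant '[[[0,0,3],0],[[0,0,3],0],[[1.94,-2.94,0],-0.052],[[1.94,-2.94,0],-0.052],[[1.94,-2.94,0],-0.052],[[1.94,-2.94,0],-0.052],[[1.94,-2.94,0],-0.052],[[1.94,-2.94,0],-0.052],[[1.94,-2.94,0],-0.052],[[1.94,-2.94,0],-0.052],[[1.94,-2.94,0],-0.052],[[1.94,-2.94,0],-0.052],[[1.94,-2.94,0],-0.052],[[1.94,-2.94,0],-0.052],[[1.94,-2.94,0],-0.052],[[1.94,-2.94,0],-0.052],[[1.94,-2.94,0],-0.052],[[1.94,-2.94,0],-0.052],[[1.94,-2.94,0],-0.052],[[0,0,0],0]]' 0 5
cat >> h.py <<'E'
TH=.255;C=np.array([.5955,-.1355,.03]);X=np.array([np.cos(TH),np.sin(TH),0]);Y=np.array([-X[1],X[0],0])
def case(p): d=np.array(p)-C; return np.array([d@X,d@Y,d[2]])*1000
def st():
    o=ctrl.get_obs(); f=o['force']; print('t',o['time_s'],'case mm',case(o['ee_pos']).round(1),'ee',o['ee_pos'].round(4),'yaw',o['eef_rot'][2].round(3),'F case',np.round([f@X,f@Y,f[2]],1)); return o
E
python3 - <<'E'
from h import *
st()
for a in np.deg2rad([110,100,90,80,70,60,50,40,30,20,10,0]):
  t=np.array([-np.cos(a),np.sin(a)]);n=np.array([np.sin(a),np.cos(a)])
  H=np.array([56,42]);r=62
  P=H+r*t+2*n; z=P[1]
  cand=[P[0]] if a<=np.pi/2 else []
  for q,m in((79,10),(84,10),(98,2)):
    Q=H+q*t+m*n
    if Q[1]>z: cand.append(Q[0])
  print(np.rad2deg(a).round(),'TCP case y %.1f z %.1f'%(max(cand)+8,z))
E
```

```text
time_s: 1.77
ee_pos: [0.5612, -0.0044, 0.2642]
eef_rot: [-3.14, 0.0, 1.82]
force: [-0.8, 0.3, -0.1]
grip_width: 0.0004
grip_force: 0.0
t 1.7667 case mm [-2.000e-01  1.355e+02  2.342e+02] ee [ 0.5612 -0.0044  0.2642] yaw 1.82 F case [-0.7  0.5 -0.1]
110.0 TCP case y 102.1 z 99.6
100.0 TCP case y 88.4 z 102.7
90.0 TCP case y 74.0 z 104.0
80.0 TCP case y 60.1 z 103.4
70.0 TCP case y 46.4 z 100.9
60.0 TCP case y 34.7 z 96.7
50.0 TCP case y 25.7 z 90.8
40.0 TCP case y 17.8 z 83.4
30.0 TCP case y 11.3 z 74.7
20.0 TCP case y 6.4 z 65.1
10.0 TCP case y 3.3 z 54.7
0.0 TCP case y 2.0 z 44.0
```

```bash
python3 -m pendant '[[[0,0,-3.35],0],[[0,0,-3.35],0],[[0,0,-3.35],0],[[0,0,-3.35],0],[[0,0,0],0],[[0.126,-0.484,0],0],[[0.126,-0.484,0],0],[[0.126,-0.484,0],0],[[0.126,-0.484,0],0],[[0.126,-0.484,0],0],[[0.126,-0.484,0],0],[[0.126,-0.484,0],0],[[0.126,-0.484,0],0],[[0.126,-0.484,0],0],[[0.126,-0.484,0],0],[[0.126,-0.484,0],0],[[0.126,-0.484,0],0],[[0,0,0],0]]' >/dev/null
python3 - <<'E'
from h import *
st()
a=snap('top','t1.png');b=snap('scene','s1.png')
t=cv2.imread('pics/t1.png')[145:245,325:440];s=cv2.imread('pics/s1.png')[130:250,110:250]
t=cv2.resize(t,None,fx=3.4,fy=3.4,interpolation=2);s=cv2.resize(s,(397,340),interpolation=2)
cv2.imwrite('pics/z1.png',np.clip(np.hstack([t,s])*1.6,0,255).astype('uint8'))
E
```

```text
t 3.2667 case mm [ -0.8  79.2 101.4] ee [ 0.5748 -0.059   0.1314] yaw 1.826 F case [0.2 0.4 1. ]
```

View pics/z1.png

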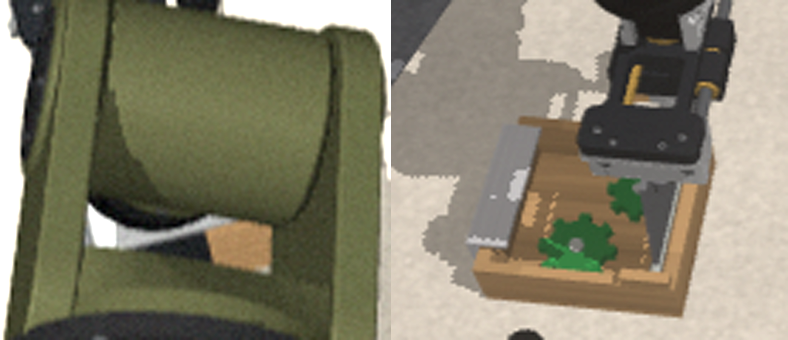

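The scene view shows the tab about upright, at (660,225) in the zoom, with the finger touching its outer side. I'll carry it over along the arc.

```bash
python3 -m pendant '[[[0.195,-0.75,0.15],0],[[0.195,-0.75,0.15],0],[[0.17,-0.66,-0.1],0],[[0.17,-0.66,-0.1],0],[[0.148,-0.566,-0.21],0],[[0.148,-0.566,-0.21],0],[[0.113,-0.435,-0.3],0],[[0.113,-0.435,-0.3],0],[[0.1,-0.382,-0.37],0],[[0.1,-0.382,-0.37],0],[[0.082,-0.315,-0.43],0],[[0.082,-0.315,-0.43],0],[[0.062,-0.237,-0.48],0],[[0.062,-0.237,-0.48],0],[[0.039,-0.15,-0.52],0],[[0.039,-0.15,-0.52],0],[[0,0,0],0],[[0,0,0],0]]' >/dev/null
python3 - <<'E'
from h import *
st()
b=snap('scene','s2.png')
s=cv2.imread('pics/s2.png')[130:250,110:250]
cv2.imwrite('pics/z2.png',np.clip(cv2.resize(s,(560,480),interpolation=2)*1.6,0,255).astype('uint8'))
E
```

```text
t 4.8667 case mm [-0.9  8.  55.8] ee [ 0.5926 -0.128   0.0858] yaw 1.827 F case [-0.1  0.6  0.8]
```

View pics/z2.png

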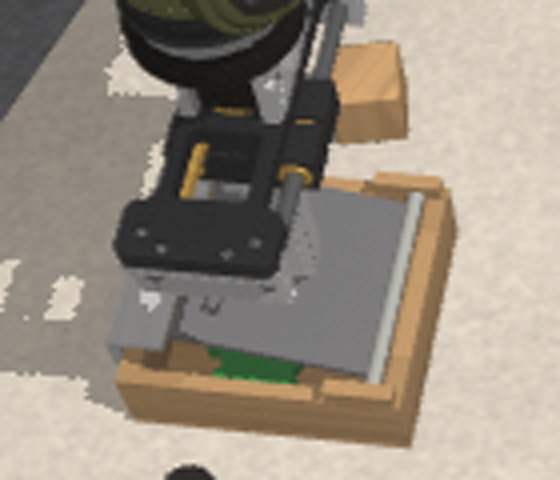

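The tab now lies almost flat under the finger, with the hinge pin still at the back at (400,290). I'll press it lightly down to flat.

```bash
python3 -m pendant '[[[0,0,-0.3],0],[[0,0,-0.3],0],[[0,0,-0.2],0],[[0,0,-0.1],0],[[0,0,-0.1],0],[[0,0,0],0],[[0,0,0],0]]' >/dev/null
python3 -c "from h import *;st()"
python3 -m pendant '[[[0,0,-0.1],0],[[0,0,0],0],[[0,0,0],0]]' >/dev/null
python3 -c "from h import *;st()"
```

```text
t 5.5 case mm [-0.8  8.  46.2] ee [ 0.5927 -0.128   0.0762] yaw 1.827 F case [-0.7 -0.1  0.9]
t 5.75 case mm [-0.8  7.9 45.2] ee [ 0.5927 -0.128   0.0752] yaw 1.827 F case [ 0.  -0.3  1.2]
```

```bash
for i in 1 2 3; do python3 -m pendant '[[[0,0,-0.06],0],[[0,0,0],0],[[0,0,0],0]]' >/dev/null
python3 -c "from h import *;st()";done
```

```text
t 6.0 case mm [-0.8  7.9 44.6] ee [ 0.5928 -0.1281  0.0746] yaw 1.827 F case [ 0.1 -1.1  1. ]
t 6.25 case mm [-0.7  7.9 44.2] ee [ 0.5928 -0.1281  0.0742] yaw 1.827 F case [ 0.1 -0.9  2.9]
t 6.5 case mm [-0.6  7.8 43.9] ee [ 0.5929 -0.1281  0.0739] yaw 1.827 F case [-1.8 -0.2  7.6]
```

The tab is flat, with firm contact at 7.6 N. I'll ease off slightly and slide to the rib.

```bash
python3 -m pendant '[[[0,0,0.04],0],[[0.076,-0.29,0],0],[[0.076,-0.29,0],0],[[0.076,-0.29,0],0],[[0.076,-0.29,0],0],[[0.076,-0.29,0],0],[[0.076,-0.29,0],0],[[0,0,0],0],[[0,0,0],0]]' >/dev/null
python3 -c "from h import *;st()"
python3 -m pendant '[[[0.076,-0.29,0],0],[[0.076,-0.29,0],0],[[0.05,-0.194,0],0],[[0,0,0],0],[[0,0,0],0]]' >/dev/null
python3 -c "from h import *;st()"
```

```text
t 7.25 case mm [ -0.7 -10.5  43.9] ee [ 0.5975 -0.1458  0.0739] yaw 1.827 F case [ 0.2 -1.2  4. ]
t 7.6667 case mm [ -0.7 -18.2  43.8] ee [ 0.5994 -0.1533  0.0738] yaw 1.827 F case [0.2 2.1 4.5]
```

```bash
python3 -m pendant '[[[0.05,-0.194,0],0],[[0.05,-0.194,0],0],[[0.05,-0.194,0],0],[[0.05,-0.194,0],0],[[0,0,0],0],[[0,0,0],0]]' >/dev/null
python3 -c "from h import *;st()"
python3 -m pendant '[[[0.05,-0.194,0],0],[[0.05,-0.194,0],0],[[0.025,-0.097,0],0],[[0,0,0],0],[[0,0,0],0]]' >/dev/null
python3 -c "from h import *;st()"
```

```text
t 8.1667 case mm [ -0.8 -26.2  43.8] ee [ 0.6014 -0.1611  0.0738] yaw 1.827 F case [-0.3  2.3  5.4]
t 8.5833 case mm [ -0.8 -31.2  43.8] ee [ 0.6026 -0.1659  0.0738] yaw 1.827 F case [0.8 3.1 5. ]
```

```bash
for i in 1 2 3 4; do python3 -m pendant '[[[0.025,-0.097,0],0],[[0,0,0],0],[[0,0,0],0]]' >/dev/null
python3 -c "from h import *;st()";done
```

```text
t 8.8333 case mm [ -0.8 -32.1  43.8] ee [ 0.6028 -0.1668  0.0738] yaw 1.827 F case [0.3 4.1 4.7]
t 9.0833 case mm [ -0.8 -32.4  43.7] ee [ 0.6029 -0.1671  0.0737] yaw 1.827 F case [-0.4  9.3  5.1]
t 9.3333 case mm [ -0.8 -32.6  43.6] ee [ 0.603  -0.1672  0.0736] yaw 1.827 F case [ 0.2 13.4  5.8]
t 9.5833 case mm [ -0.8 -32.7  43.4] ee [ 0.603  -0.1673  0.0734] yaw 1.828 F case [ 0.2 19.6  6.6]
```

It reached the hard stop at the predicted place: y = -32.6, with the force rising to 20 N. I'll release and retreat up and back.

```bash
python3 -m pendant '[[[-0.04,0.155,0.03],0],[[-0.025,0.097,0.08],0],[[-0.013,0.05,0.2],0],[[0,0,1],0],[[0,0,2],0],[[0,0,4],0],[[0,0,4],0],[[-0.5,2.5,2],0],[[-1,4,0],0],[[-1,4,0],0],[[-1,4,0],0],[[-1,4,0],0],[[-1,4,0],0],[[-1,4,0],0],[[-1,4,0],0],[[0,0,0],0],[[0,0,0],0]]' >/dev/null
python3 - <<'E'
from h import *
st()
a=snap('top','t3.png');b=snap('scene','s3.png')
t=cv2.imread('pics/t3.png')[105:285,325:440];s=cv2.imread('pics/s3.png')[130:290,110:250]
t=cv2.resize(t,(364,570),interpolation=2);s=cv2.resize(s,(430,570),interpolation=2)
cv2.imwrite('pics/z3.png',np.clip(np.hstack([t,s])*1.6,0,255).astype('uint8'))
for y,z in((38,42),(74-18-79-5,52)):
  for s_ in(50,-50):
    p=C+X*s_/1e3+Y*y/1e3+[0,0,z/1e3]; print(y,(proj(b,p)-[110,130])*[430/140,570/160]+[364,0])
E
```

```text
t 11.0 case mm [  3.7 283.3 177.7] ee [0.5276 0.1396 0.2077] yaw 1.83 F case [-0.1 -0.9 -0.1]
38 [624.20593591 333.0393768 ]
38 [655.13483983 181.22649111]
-28 [517.82187753 312.59990277]
-28 [554.21340311 161.23201991]
```

View pics/z3.png

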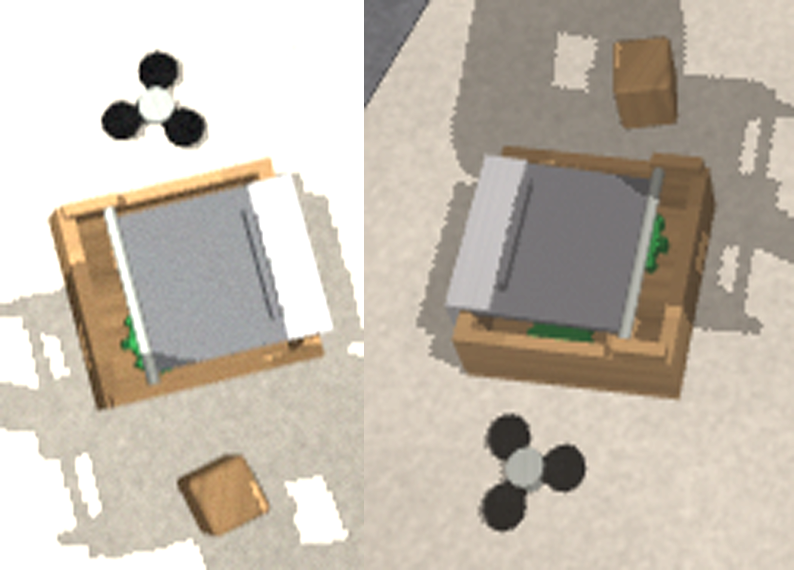

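The tab is flat beneath the lip. The hinge pin is at (626,333)–(656,175), matching the predicted fully-home line, and the cube and spinner are untouched.

```bash
python3 -c "from h import *;print(ctrl.hand_in())"
```

```text
the job is handed in; nothing more can be done
None
```

The tab is folded flat and pushed fully home under the lip; it stayed shut when let go. The job was handed in at about 11 s. The last pictures show the cube and spinner undisturbed, and the arm kept well clear of the ball and gear puzzle, which I did not check again in close-up.

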